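# Unlatch the roti casserole and hold its lid half open

### The arm

A 7-joint arm with a two-finger parallel gripper is mounted at the origin on the work surface. World frame = base frame: x ahead of the robot, y to its left, z up, the work surface at z = 0. Lengths are in m, angles in rad, forces in N, time in s.
With the tool pointing down it reaches from about 0.4 to 0.925 m from the base axis. Payload 4.1 kg.
Tool frame: the origin (TCP) lies at the very end of the fingers, on their centre line; the grasp point (between the pads) lies 19 mm behind it; x points along the fingers, z is the direction in which the jaws open and shut, and the axes are right-handed (so a half turn about x gives the same grasp; the last joint's range is limited). The gripper opens to 85 mm and grips with 20 to 120 N. Pads are 22 mm wide; open, the fingers measure 114 mm over their backs; the gripper's body (76 mm by 85 mm) begins 54 mm behind the grasp point. The pads swing forward as they close: fully open they stand 13 mm farther back than shut.
Start: joints at [1.011, 0.398, 0.045, 1.537, -0.019, 1.207, -0.051], TCP at [0.289, -0.582, 0.21] pointing down, gripper open.
Joint ranges: [-2.82, 2.82], [-0.49, 2.23], [-1.37, 1.46], [0, 2.46], [-1.36, 4.5], [0.23, 2], [-2.94, 2.94]. Speed limits (rad/s): [2.57, 2.57, 3.14, 3.14, 3.14, 3.14, 3.14].

### API

Orientations are given as a unit quaternion [x, y, z, w].
In Python, from bench import bot, snapshot, calibration, nets gives the robot as it stands. The module is installed in compiled form; this text tells all that it offers.
- The arm moves only by the tool arm_command, never from a script. Its argument "commands" is a list of rows, each an object of numbers: "dx", "dy", "dz": the shift along the world's x, y, z in cm; "ax", "ay", "az": the turn, a rotation vector about the world's x, y, z in rad; "jaw": the finger opening in cm, from 0 to 8.54. In form: [{"dx": .., "dy": .., "dz": .., "ax": .., "ay": .., "az": .., "jaw": ..}, ...]. A call has 1 to 10 rows; each row shifts and turns the commanded pose from where the row before left it; what a row does not reach is not made up. A row lasts 1/10 s, in which the tool goes at most 50 mm and 8.59 degrees, less where a joint would pass 70% of its speed; a pose out of reach is approached as far as the arm can. A call with a gripper value outside its range is refused whole. The fingers move at their own pace and stop on an object; "force" is the grip in N (left out, the last holds). Time passes only in rows, so rows that do not move let the fingers close. It gives the time, the measured TCP pose, the force and the opening at its end, in the units of the state.
- bot.get_obs(): the state, without advancing time (a new reading comes with each control period).
- snapshot(name): name is "scene" or "top" or "wrist"; returns (picture, depth): 384x512x3 uint8, red, green, blue; 384x512 float32, m along the optical axis (not along the pixel's ray), 0 where there is no reading.
- calibration(name): a dict with "fx", "fy", "cx", "cy" (pixels), "eye" and "orientation" of the camera in the world; the wrist camera has in their place "tool_from_camera" (4x4, takes a point from camera to tool coordinates, whose origin is the TCP and whose axes are the tool frame's). Camera axes: x right, y down, z forward; pixel columns grow to the right and rows downward; lengths in m; the calibration is good to about 2 mm. A picture is of the moment at which its call begins: read the wrist's pose just before it. calibration takes no time and is no camera call.
- bot.close_job(): hands the job in, once; it reports no verdict.
Trained networks look in the newest picture that a camera, given by its name, has taken for a name from the list of things; names that differ only in an ending like _2 or _b are one class to them, and where a whole thing is asked for, a point or a joint stands for the part that bears it (a point fixed in the world has none). Each returns a list of dicts, best first, with "p" (0 to 1); they miss things now and then, are a little off and sometimes report something else, mostly with a low value. They report only what shows in the picture. A call takes as long as a camera call.
- nets.masks_of(camera, target): "mask" (384x512 bool, what is visible of it) and "bbox" ([left, top, right, bottom] in pixels, round what is visible of it).
The state is a dict: "time": time; "joints": joint angles; "joint_vel": joint speeds; "effort": joint torques, N m; "tool_pos": TCP position; "tool_rot": TCP orientation; "ft_force": force on the tool from outside, world axes, zero at the start; "moment": the same for the moment, N m; "opening": opening from 0.0 (shut) to 1.0 (fully open).
Only numpy, scipy, OpenCV 4.12 (cv2) and the standard library are available. Lean on these libraries where they do the work, as an engineer would, in place of code of your own. Each camera call takes 0.05 s, during which the arm holds its last target.

### The job

Unlock the green casserole by sliding the catch on its front all the way to its open end, then lift the hinged lid by its bar handle and hold it half open, at 45 degrees, so that the cook can slip fresh rotis in. The lid falls shut if let go, so finish while still holding it steady at that angle. Leave the thali, katori, belan and chimta where they are.

Things in the scene. Friction and masses are not known exactly. Their poses are not given: they have to be found in the camera images.
- casserole: Green plastic casserole, fixed to the ledge. Origin: centre of the round body's underside (z = 0); z up, -x is its front (roughly towards the robot), +y its left seen from the robot. Body 200 mm across, 85 high. Block on its front, 124 wide in y, x from -165 to -90 mm, z from 45 to 80 mm, carries the catch. Domed lid 204 mm across, top at 115 mm, hinged at the back (+x).
- catch (a joint): Travel of the sliding catch along the casserole's +y, m: 0 locked, 0.040 end stop, fully open; starts at 0 to 0.008. About 1.5 N of friction; stays where it is left. While locked, its tongue lies over a 24 mm wide lip on the lid's front edge and truly blocks the lid; clear of it from about 0.022 on.
- catch_top (a point): Centre of the top face of the catch's upright black grip (moves with the catch). Grip 16 mm wide (casserole's y), 26 mm deep (x), top 129 mm above the ledge, 44 mm tall over a flat foot 30 mm wide. Nothing stands beside it in y. Behind it (+x) a flat tongue, its top 100 mm above the ledge, reaches the lid's rim, 25 mm behind the grip.
- lid (a joint): Opening angle of the lid, rad: 0 shut, 0.785 half open (45 degrees), 1.9 its stop, beyond upright. The front edge rises. The lid weighs 0.2 to 0.42 kg (varies), its hinge is almost free of friction, and it falls shut when let go at 45 degrees.
- lid_handle (a point): Middle of the black round bar of the lid's handle (moves with the lid). Bar 12 mm thick, along the casserole's y, 72 mm free between end posts. Lid shut: bar axis 156 mm above the ledge, 50 mm in front of the casserole's centre, over 30 mm clear below it. Pinch from above, fingers before and behind it; it can turn in the grasp as the lid swings.
- lid_hinge (a point): Point on the lid's hinge axis, which runs along the casserole's y, 108 mm behind the casserole's centre, 88 mm above the ledge. With the lid shut the handle's bar lies 158 mm in front of it and 68 mm above it (swing radius 172 mm).
- thali: Bystander: round stainless steel plate, 260 mm across, 22 mm high, lying on the ledge. Origin: centre of its underside.
- katori: Bystander: empty small steel bowl, 90 mm across, 40 mm high, standing on the ledge. Origin: centre of its underside.
- belan: Bystander: wooden rolling pin, 320 mm long, 42 mm thick, lying along its own y. Origin: underside, at mid length.
- chimta: Bystander: steel tongs, 260 mm long, up to 50 mm wide, 16 mm high, lying along their own x. Origin: underside, at mid length.

How it is judged:
By the outcome, as a careful person would: the job done as asked, in the order asked, and still so for the second after the job is handed in, while the arm keeps its last pose, push and grip.
It also fails if it takes over 42 s, if anything falls off the work surface, if the arm or the gripper's body presses on something with over 40 N, if the wrist force passes 120 N, or if a joint passes its speed limit or range.

## Working session

There is one attempt and no reset: what is moved stays moved. The work goes in short steps, Python scripts to look and compute and a tool call to move; the robot and the scene stay as the last step left them, time stands still between calls to the robot, and variables do not carry over. Pictures are saved under pics/ and viewed, and the job is handed in when it is done.

Besides the shell and the picture viewer there is one more tool, called after "Emit:" in YAML: its name, and indented under it one key for each argument. arm_command: Moves the arm, as the interface text tells. Its arguments: {"type":"object","properties":{"commands":{"type":"array"},"force":{"type":"number"}},"required":["commands"]}

```bash
mkdir -p pics
cat > h.py <<'E'
import numpy as np, cv2
from scipy.spatial.transform import Rotation as R
from bench import bot, snapshot, calibration, nets
def cam(name,obs=None):
    c=calibration(name)
    if 'eye' in c:
        o=np.array(c['orientation']); 
        Rm=o if o.shape==(3,3) else R.from_quat(o).as_matrix()
        return c,Rm,np.array(c['eye'])
    T=np.array(c['tool_from_camera']); Rt=R.from_quat(obs['tool_rot']).as_matrix()
    return c,Rt@T[:3,:3],Rt@T[:3,3]+np.array(obs['tool_pos'])
def cloud(name,d,obs=None):
    c,Rm,e=cam(name,obs)
    v,u=np.mgrid[0:384,0:512]
    P=np.stack([(u-c['cx'])/c['fx']*d,(v-c['cy'])/c['fy']*d,d],-1)
    return P@Rm.T+e
def save(n,im): cv2.imwrite('pics/%s.png'%n,im[:,:,::-1])
E
python3 - <<'E'
from h import *
o=bot.get_obs();print(o)
for n in['scene','top']:
    im,d=snapshot(n);save(n+'1',im);np.save(n+'d.npy',d);print(calibration(n))
    P=cloud(n,d);
    for t in['casserole','catch','lid_handle','lid']:
        for r in nets.masks_of(n,t)[:2]:
            m=r['mask']&(d>0);print(n,t,r['p'],r['bbox'],m.sum(),np.round(np.median(P[m],0),3) if m.any() else 0)
            np.save(f'{n}_{t}.npy',r['mask']) if r is not None else 0
E
```

```text
{'time': 0.0, 'joints': array([ 1.01097828,  0.39924341,  0.04502721,  1.53786824, -0.01871877,
        1.20691599, -0.05068757]), 'joint_vel': array([-8.46155381e-04,  3.52913096e-05, -2.89648917e-03,  2.73438596e-04,
       -9.59479675e-04, -1.49069858e-03,  4.62809234e-04]), 'effort': array([-1.09449244e-03, -4.75127435e+01,  1.36487681e+00, -2.54217428e+01,
        1.17840338e-02,  9.46016167e-03, -1.02278889e-05]), 'tool_pos': array([ 0.28876663, -0.58157696,  0.20903539]), 'tool_rot': array([ 0.37289933,  0.6016236 , -0.37222298,  0.60037087]), 'ft_force': array([ 0.12691754, -0.18286425, -0.44604894]), 'moment': array([-0.01120841,  0.0258347 , -0.00461805]), 'opening': 0.9944893800232448}
{'fx': 405.4058497634923, 'fy': 405.4058497634923, 'cx': 262.1062436684114, 'cy': 192.17193508083645, 'eye': array([1.43390802, 0.31857897, 1.08522054]), 'orientation': array([ 0.52625646,  0.76238611, -0.31202078, -0.21086627])}
scene casserole 0.63 [116.4, 178.4, 191.7, 235.1] 3029 [ 0.654 -0.403  0.01 ]
scene catch 0.6 [304.5, 177.2, 320.6, 190.0] 83 [0.449 0.119 0.105]
scene lid_handle 0.63 [261.8, 180.0, 322.6, 240.8] 2619 [0.598 0.096 0.11 ]
scene lid 0.62 [258.6, 184.4, 325.3, 239.4] 2631 [0.598 0.097 0.11 ]
{'fx': 416.54099427961114, 'fy': 416.54099427961114, 'cx': 251.9744682140903, 'cy': 188.6119919867468, 'eye': array([ 0.37966181, -0.00633937,  1.51225184]), 'orientation': array([ 0.70690751, -0.70472395,  0.04271897, -0.04267324])}
top casserole 0.89 [196.6, 148.9, 250.2, 231.6] 3591 [0.558 0.099 0.109]
top catch 0.5 [323.1, 127.5, 394.9, 196.8] 3869 [ 0.659 -0.399  0.011]
top catch 0.49 [210.9, 210.3, 220.8, 227.3] 95 [0.444 0.112 0.103]
top lid_handle 0.78 [196.9, 147.6, 248.9, 216.7] 2782 [0.576 0.092 0.111]
top lid 0.94 [196.6, 151.2, 252.1, 216.3] 2730 [0.576 0.092 0.111]
top lid 0.31 [321.4, 126.9, 394.4, 196.0] 3802 [ 0.659 -0.399  0.011]
```

View pics/scene1.png

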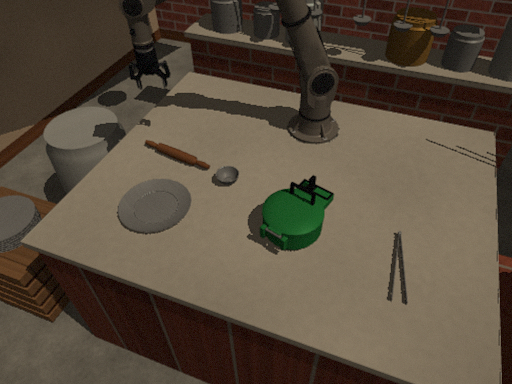

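View pics/top1.png

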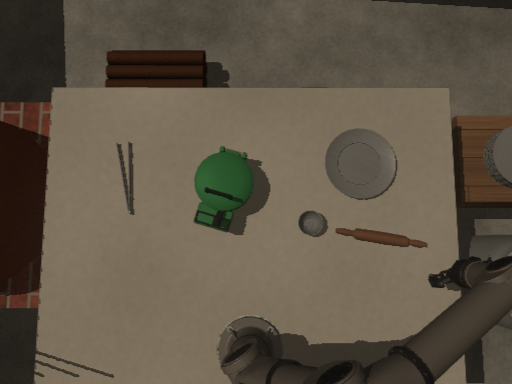

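Run:
```python
from h import *
# saved 'top' depth: crop upscaled and heights
im=cv2.imread('pics/top1.png')
cv2.imwrite('pics/topcrop1.png',cv2.resize(im[140:245,180:270],None,fx=6,fy=5.5,interpolation=cv2.INTER_CUBIC))
im=cv2.imread('pics/scene1.png')
cv2.imwrite('pics/scenecrop1.png',cv2.resize(im[165:265,245:345],None,fx=6,fy=6,interpolation=cv2.INTER_CUBIC))
for n in['top','scene']:
    d=np.load(n+'d.npy');P=cloud(n,d).reshape(-1,3)
    s=P[(d.ravel()>0)&(abs(P[:,0]-.55)<.25)&(abs(P[:,1]-.1)<.2)]
    hi=s[s[:,2]>.135];print(n,'handle>135',len(hi),hi.mean(0).round(3),np.percentile(hi,[2,98],axis=0).round(3).tolist())
    w,v=np.linalg.eigh(np.cov(hi[:,:2].T));print('dir',v[:,1],np.sqrt(w))
    g=s[(s[:,2]>.118)&(s[:,2]<.135)&(s[:,0]<.52)];print('grip',len(g),g.round(3).tolist()[:40])
    # ledge height
    print('zs',np.histogram(s[:,2],bins=np.arange(-.01,.18,.01))[0])
```

```text
top handle>135 111 [0.53  0.106 0.16 ] [[0.513, 0.063, 0.147], [0.546, 0.15, 0.167]]
dir [0.28030023 0.95991238] [0.00372417 0.02802543]
grip 42 [[0.516, 0.064, 0.127], [0.517, 0.047, 0.12], [0.513, 0.071, 0.121], [0.453, 0.12, 0.122], [0.452, 0.116, 0.134], [0.449, 0.119, 0.132], [0.449, 0.116, 0.13], [0.449, 0.113, 0.128], [0.449, 0.11, 0.128], [0.449, 0.106, 0.129], [0.446, 0.119, 0.13], [0.446, 0.116, 0.129], [0.446, 0.113, 0.125], [0.446, 0.109, 0.133], [0.446, 0.106, 0.127], [0.442, 0.123, 0.127], [0.442, 0.119, 0.132], [0.442, 0.116, 0.131], [0.443, 0.113, 0.128], [0.442, 0.109, 0.131], [0.439, 0.122, 0.133], [0.439, 0.119, 0.131], [0.439, 0.116, 0.129], [0.439, 0.113, 0.128], [0.439, 0.11, 0.127], [0.436, 0.122, 0.132], [0.436, 0.119, 0.129], [0.436, 0.116, 0.13], [0.436, 0.112, 0.131], [0.436, 0.11, 0.127], [0.432, 0.126, 0.129], [0.432, 0.122, 0.131], [0.433, 0.119, 0.127], [0.432, 0.116, 0.134], [0.433, 0.113, 0.13], [0.433, 0.109, 0.127], [0.429, 0.122, 0.133], [0.429, 0.119, 0.128], [0.429, 0.116, 0.13], [0.429, 0.112, 0.133]]
zs [5252 5912   22    1    8    9   10    7 
[... 495 characters left out ...]
3, 0.115, 0.128], [0.444, 0.118, 0.13], [0.442, 0.121, 0.129], [0.434, 0.123, 0.123], [0.431, 0.126, 0.121], [0.448, 0.106, 0.125], [0.452, 0.11, 0.13], [0.45, 0.113, 0.13], [0.449, 0.116, 0.129], [0.446, 0.119, 0.128], [0.445, 0.122, 0.127], [0.442, 0.125, 0.126], [0.447, 0.106, 0.12], [0.451, 0.11, 0.124], [0.454, 0.114, 0.128], [0.452, 0.117, 0.127], [0.449, 0.12, 0.126], [0.448, 0.123, 0.126], [0.439, 0.125, 0.119], [0.45, 0.11, 0.119], [0.453, 0.114, 0.123], [0.453, 0.118, 0.124], [0.452, 0.121, 0.124], [0.445, 0.123, 0.118], [0.456, 0.115, 0.121], [0.452, 0.118, 0.119], [0.45, 0.121, 0.118]]
zs [5707 3711   18   80   92  102  127  117  221  298  354  926 1161   52
   23   20   70   37]
```

View pics/scenecrop1.png

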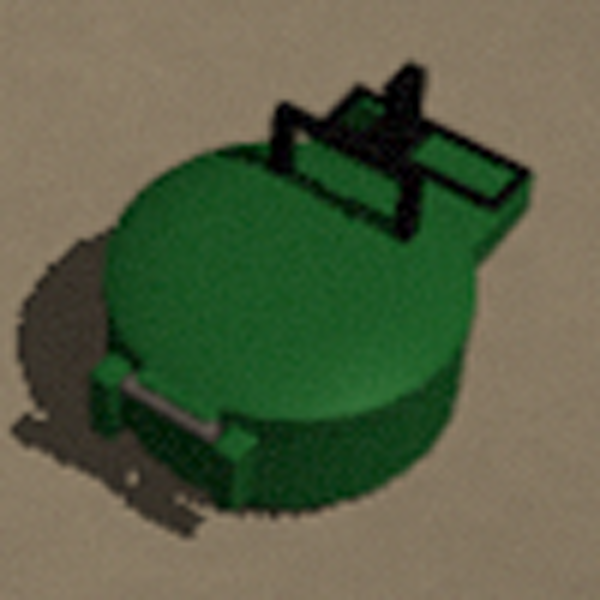

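Run:
```python
from h import *
o=bot.get_obs();M=R.from_quat(o['tool_rot']).as_matrix();print(M.round(3))
y=np.array([.282,.959]);x=np.array([.959,-.282])
a=np.arctan2(M[1,2],M[0,2]);print('jaw yaw',a,'grip needs',np.arctan2(y[1],y[0]),'bar needs',np.arctan2(x[1],x[0]))
for n in['top','scene']:
    d=np.load(n+'d.npy');P=cloud(n,d).reshape(-1,3)
    g=P[(P[:,2]>.124)&(P[:,2]<.135)&(abs(P[:,0]-.44)<.04)&(abs(P[:,1]-.116)<.05)]
    q=np.c_[g[:,:2]@x,g[:,:2]@y];mid=(q.min(0)+q.max(0))/2
    print(len(g),g.mean(0).round(4),q.min(0),q.max(0),mid[0]*x+mid[1]*y)
```

```text
[[ 0.     0.896  0.445]
 [-0.     0.445 -0.896]
 [-1.    -0.     0.   ]]
jaw yaw -1.1099487488307194 grip needs 1.2848013407880137 bar needs -0.28599498600688306
38 [0.4388 0.1154 0.1298] [0.37578572 0.2269439 ] [0.40092851 0.24269714] [0.43865386 0.11567618]
29 [0.4426 0.1167 0.1276] [0.37509145 0.22752169] [0.40281028 0.24467185] [0.43958317 0.11673266]
```

Emit:
arm_command:
  commands:
    - {"dx":1.5,"dy":3.5,"az":0.12,"jaw":5}
    - {"dx":1.5,"dy":3.5,"az":0.12}
    - {"dx":1.5,"dy":3.5,"az":0.12}
    - {"dx":1.5,"dy":3.5,"az":0.12}
    - {"dx":1.5,"dy":3.5,"az":0.12}
    - {"dx":1.5,"dy":3.5,"az":0.12}
    - {"dx":1.5,"dy":3.5,"az":0.12}
    - {"dx":1.5,"dy":3.5,"az":0.12}
    - {"dx":1.5,"dy":3.5,"az":0.12}
    - {"dx":1.5,"dy":3.5,"az":0.12}

```text
validation failed for argument at $.co...
```

Emit:
arm_command:
  commands:
    - {"dy":3.5,"az":0.12}
    - {"dy":3.5,"az":0.12}
    - {"dy":3.5,"az":0.12}
    - {"dy":3.5,"az":0.12}
    - {"dy":3.5,"az":0.12}
    - {"dy":3.5,"az":0.12}
    - {"dy":3.5,"az":0.12}
    - {"dy":3.5,"az":0.12}
    - {"dy":3.5,"az":0.12}
    - {"dy":3.3,"az":0.12}

```text
validation failed for argument at $.co...
```

Emit:
arm_command:
  commands:
    - {"dz":0}
    - {"dz":0}
    - {"dz":0}

```text
validation failed for argument at $.co...
```

Emit:
arm_command:
  commands:
    - {"dx":1.5,"dy":3.5,"dz":0,"ax":0,"ay":0,"az":0.12,"jaw":5}

```text
time: 0.6
tool_pos: [0.3, -0.5515, 0.2099]
tool_rot: [0.336, 0.622, -0.339, 0.621]
ft_force: [0.5, -0.4, 1.0]
opening: 0.859
```

Emit:
arm_command:
  commands:
    - {"dx":1.5,"dy":3.5,"dz":0,"ax":0,"ay":0,"az":0.12,"jaw":5}
    - {"dx":1.5,"dy":3.5,"dz":0,"ax":0,"ay":0,"az":0.12,"jaw":5}
    - {"dx":1.5,"dy":3.5,"dz":0,"ax":0,"ay":0,"az":0.12,"jaw":5}
    - {"dx":1.5,"dy":3.5,"dz":0,"ax":0,"ay":0,"az":0.12,"jaw":5}
    - {"dx":1.5,"dy":3.5,"dz":0,"ax":0,"ay":0,"az":0.12,"jaw":5}
    - {"dx":1.5,"dy":3.5,"dz":0,"ax":0,"ay":0,"az":0.12,"jaw":5}
    - {"dx":1.5,"dy":3.5,"dz":0,"ax":0,"ay":0,"az":0.12,"jaw":5}
    - {"dx":1.5,"dy":3.5,"dz":0,"ax":0,"ay":0,"az":0.12,"jaw":5}
    - {"dx":1.5,"dy":3.5,"dz":0,"ax":0,"ay":0,"az":0.12,"jaw":5}

```text
time: 1.5
tool_pos: [0.4395, -0.2309, 0.2105]
tool_rot: [-0.034, 0.706, 0.033, 0.707]
ft_force: [1.0, -0.6, 0.1]
opening: 0.586
```

Emit:
arm_command:
  commands:
    - {"dx":0,"dy":3.5,"dz":0,"ax":0,"ay":0,"az":0.12,"jaw":5}
    - {"dx":0,"dy":3.5,"dz":0,"ax":0,"ay":0,"az":0.12,"jaw":5}
    - {"dx":0,"dy":3.5,"dz":0,"ax":0,"ay":0,"az":0.12,"jaw":5}
    - {"dx":0,"dy":3.5,"dz":0,"ax":0,"ay":0,"az":0.12,"jaw":5}
    - {"dx":0,"dy":3.5,"dz":0,"ax":0,"ay":0,"az":0.12,"jaw":5}
    - {"dx":0,"dy":3.5,"dz":0,"ax":0,"ay":0,"az":0.12,"jaw":5}
    - {"dx":0,"dy":3.5,"dz":0,"ax":0,"ay":0,"az":0.12,"jaw":5}
    - {"dx":0,"dy":3.5,"dz":0,"ax":0,"ay":0,"az":0.12,"jaw":5}
    - {"dx":0,"dy":3.5,"dz":0,"ax":0,"ay":0,"az":0.12,"jaw":5}
    - {"dx":0,"dy":3.3,"dz":0,"ax":0,"ay":0,"az":0.12,"jaw":5}

```text
time: 2.5
tool_pos: [0.439, 0.1173, 0.2105]
tool_rot: [-0.427, 0.564, 0.426, 0.564]
ft_force: [0.6, 0.7, 0.4]
opening: 0.584
```

Emit:
arm_command:
  commands:
    - {"dx":0,"dy":0,"dz":0,"ax":0,"ay":0,"az":0,"jaw":5}
    - {"dx":0,"dy":0,"dz":0,"ax":0,"ay":0,"az":0,"jaw":5}
    - {"dx":0,"dy":0,"dz":0,"ax":0,"ay":0,"az":0,"jaw":5}

```text
time: 2.8
tool_pos: [0.4391, 0.1145, 0.21]
tool_rot: [-0.425, 0.566, 0.424, 0.565]
ft_force: [0.3, -0.2, 0.6]
opening: 0.58
```

Run:
```python
from h import *
o=bot.get_obs();M=R.from_quat(o['tool_rot']).as_matrix();print(o['time'],o['tool_pos'],o['joints'].round(3),'jaw yaw',np.arctan2(M[1,2],M[0,2]),M[:,0].round(3),o['opening'])
im,d=snapshot('wrist');save('w1',im);P=cloud('wrist',d,o).reshape(-1,3);P=P[d.ravel()>0.03]
y=np.array([.282,.959]);x=np.array([.959,-.282])
g=P[(P[:,2]>.12)&(P[:,2]<.138)&(abs(P[:,0]-.44)<.04)&(abs(P[:,1]-.116)<.05)]
q=np.c_[g[:,:2]@x,g[:,:2]@y]
if len(g):
  lo,hi=np.percentile(q,[1,99],axis=0);mid=(lo+hi)/2
  print(len(g),g.mean(0).round(4),lo,hi,mid[0]*x+mid[1]*y)
h=P[(P[:,2]>.145)&(P[:,2]<.17)&(P[:,0]>.48)&(P[:,0]<.58)&(abs(P[:,1]-.1)<.08)]
if len(h):
  w,v=np.linalg.eigh(np.cov(h[:,:2].T));print(len(h),h.mean(0),v[:,1],h[:,2].max(),np.percentile(h,[1,99],axis=0))
```

```text
2.8 [0.43914374 0.11447804 0.21002815] [ 0.34   0.074 -0.718  1.966  0.054  1.121  0.887] jaw yaw 1.2876971631773575 [-0.    -0.001 -1.   ] 0.5801708477565287
454 [0.4382 0.1133 0.1289] [0.37670649 0.22437533] [0.40203493 0.24000147] [0.43888364 0.11286614]
1114 [0.52534487 0.09560178 0.15986929] [0.3112936  0.95031379] 0.1645178682863813 [[0.51190532 0.06235787 0.14678283]
 [0.54089692 0.13252431 0.16370341]]
```

View pics/w1.png

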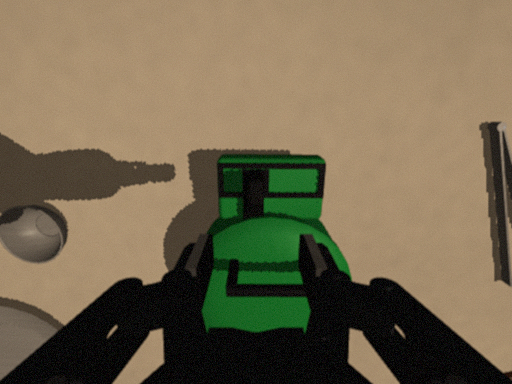

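Emit:
arm_command:
  commands:
    - {"dx":0,"dy":-0.1,"dz":-3,"ax":0,"ay":0,"az":0,"jaw":5}
    - {"dx":0,"dy":0,"dz":-3,"ax":0,"ay":0,"az":0,"jaw":5}
    - {"dx":0,"dy":0,"dz":-2.5,"ax":0,"ay":0,"az":0,"jaw":5}
    - {"dx":0,"dy":0,"dz":-2,"ax":0,"ay":0,"az":0,"jaw":5}
    - {"dx":0,"dy":0,"dz":0,"ax":0,"ay":0,"az":0,"jaw":5}
    - {"dx":0,"dy":0,"dz":0,"ax":0,"ay":0,"az":0,"jaw":5}
  force: 20

```text
time: 3.45
tool_pos: [0.4393, 0.1141, 0.1054]
tool_rot: [-0.425, 0.565, 0.425, 0.565]
ft_force: [0.1, 0.4, 0.5]
opening: 0.585
```

Emit:
arm_command:
  commands:
    - {"dx":0,"dy":0,"dz":0,"ax":0,"ay":0,"az":0,"jaw":1}
    - {"dx":0,"dy":0,"dz":0,"ax":0,"ay":0,"az":0,"jaw":1}
    - {"dx":0,"dy":0,"dz":0,"ax":0,"ay":0,"az":0,"jaw":1}
    - {"dx":0,"dy":0,"dz":0,"ax":0,"ay":0,"az":0,"jaw":1}
    - {"dx":0,"dy":0,"dz":0,"ax":0,"ay":0,"az":0,"jaw":1}
    - {"dx":0,"dy":0,"dz":0,"ax":0,"ay":0,"az":0,"jaw":1}
  force: 20

```text
time: 4.05
tool_pos: [0.44, 0.1148, 0.1062]
tool_rot: [-0.426, 0.565, 0.425, 0.566]
ft_force: [-0.5, -1.7, 6.2]
opening: 0.169
```

Emit:
arm_command:
  commands:
    - {"dx":0.29,"dy":0.96,"dz":0,"ax":0,"ay":0,"az":0,"jaw":1}
    - {"dx":0.29,"dy":0.96,"dz":0,"ax":0,"ay":0,"az":0,"jaw":1}
    - {"dx":0.29,"dy":0.96,"dz":0,"ax":0,"ay":0,"az":0,"jaw":1}
    - {"dx":0.0,"dy":0,"dz":0,"ax":0,"ay":0,"az":0,"jaw":1}
    - {"dx":0,"dy":0,"dz":0,"ax":0,"ay":0,"az":0,"jaw":1}

```text
time: 4.55
tool_pos: [0.449, 0.145, 0.1062]
tool_rot: [-0.425, 0.564, 0.425, 0.566]
ft_force: [-0.3, 1.3, 6.4]
opening: 0.175
```

Emit:
arm_command:
  commands:
    - {"dx":0.14,"dy":0.48,"dz":0,"ax":0,"ay":0,"az":0,"jaw":1}
    - {"dx":0.0,"dy":0,"dz":0,"ax":0,"ay":0,"az":0,"jaw":1}
    - {"dx":0,"dy":0,"dz":0,"ax":0,"ay":0,"az":0,"jaw":1}

```text
time: 4.85
tool_pos: [0.4502, 0.1488, 0.1062]
tool_rot: [-0.425, 0.564, 0.425, 0.566]
ft_force: [-1.0, 0.2, 7.1]
opening: 0.176
```

Emit:
arm_command:
  commands:
    - {"dx":0.09,"dy":0.29,"dz":0,"ax":0,"ay":0,"az":0,"jaw":1}
    - {"dx":0.0,"dy":0,"dz":0,"ax":0,"ay":0,"az":0,"jaw":1}
    - {"dx":0,"dy":0,"dz":0,"ax":0,"ay":0,"az":0,"jaw":1}

```text
time: 5.15
tool_pos: [0.4505, 0.15, 0.1062]
tool_rot: [-0.426, 0.565, 0.424, 0.565]
ft_force: [-2.3, -1.6, 10.4]
opening: 0.173
```

Emit:
arm_command:
  commands:
    - {"dx":0.12,"dy":0.38,"dz":0,"ax":0,"ay":0,"az":0,"jaw":1}
    - {"dx":0.0,"dy":0,"dz":0,"ax":0,"ay":0,"az":0,"jaw":1}
    - {"dx":0,"dy":0,"dz":0,"ax":0,"ay":0,"az":0,"jaw":1}

```text
time: 5.45
tool_pos: [0.4506, 0.1503, 0.1061]
tool_rot: [-0.426, 0.568, 0.423, 0.563]
ft_force: [-4.1, -9.3, 15.3]
opening: 0.168
```

Emit:
arm_command:
  commands:
    - {"dx":0.12,"dy":0.38,"dz":0,"ax":0,"ay":0,"az":0,"jaw":1}
    - {"dx":0.0,"dy":0,"dz":0,"ax":0,"ay":0,"az":0,"jaw":1}
    - {"dx":0,"dy":0,"dz":0,"ax":0,"ay":0,"az":0,"jaw":1}

```text
time: 5.75
tool_pos: [0.4506, 0.1505, 0.1059]
tool_rot: [-0.427, 0.571, 0.421, 0.561]
ft_force: [-7.4, -15.2, 21.9]
opening: 0.173
```

Emit:
arm_command:
  commands:
    - {"dx":-0.1,"dy":-0.3,"dz":0,"ax":0,"ay":0,"az":0,"jaw":5}
    - {"dx":0.0,"dy":0,"dz":0,"ax":0,"ay":0,"az":0,"jaw":5}
    - {"dx":0,"dy":0,"dz":0,"ax":0,"ay":0,"az":0,"jaw":5}
    - {"dx":0,"dy":0,"dz":0,"ax":0,"ay":0,"az":0,"jaw":5}
    - {"dx":0,"dy":0,"dz":2,"ax":0,"ay":0,"az":0,"jaw":5}
    - {"dx":0,"dy":0,"dz":3,"ax":0,"ay":0,"az":0,"jaw":5}
    - {"dx":0,"dy":0,"dz":4,"ax":0,"ay":0,"az":0,"jaw":5}
    - {"dx":0,"dy":0,"dz":4,"ax":0,"ay":0,"az":0,"jaw":5}

```text
time: 6.55
tool_pos: [0.4509, 0.1563, 0.2361]
tool_rot: [-0.425, 0.565, 0.426, 0.565]
ft_force: [0.6, -0.2, -0.2]
opening: 0.586
```

Emit:
arm_command:
  commands:
    - {"dx":0.8,"dy":-0.5,"dz":0,"ax":0,"ay":0,"az":-0.145,"jaw":5}
    - {"dx":0.8,"dy":-0.5,"dz":0,"ax":0,"ay":0,"az":-0.145,"jaw":5}
    - {"dx":0.8,"dy":-0.5,"dz":0,"ax":0,"ay":0,"az":-0.145,"jaw":5}
    - {"dx":0.8,"dy":-0.5,"dz":0,"ax":0,"ay":0,"az":-0.145,"jaw":5}
    - {"dx":0.8,"dy":-0.5,"dz":0,"ax":0,"ay":0,"az":-0.145,"jaw":5}
    - {"dx":0.8,"dy":-0.5,"dz":0,"ax":0,"ay":0,"az":-0.145,"jaw":5}
    - {"dx":0.8,"dy":-0.5,"dz":0,"ax":0,"ay":0,"az":-0.145,"jaw":5}
    - {"dx":0.8,"dy":-0.5,"dz":0,"ax":0,"ay":0,"az":-0.145,"jaw":5}
    - {"dx":0.8,"dy":-0.3,"dz":0,"ax":0,"ay":0,"az":-0.145,"jaw":5}
    - {"dx":0.7,"dy":0,"dz":0,"ax":0,"ay":0,"az":-0.145,"jaw":5}

```text
time: 7.55
tool_pos: [0.5308, 0.1127, 0.2347]
tool_rot: [0.059, 0.705, -0.059, 0.705]
ft_force: [-0.5, 0.5, -0.7]
opening: 0.583
```

Emit:
arm_command:
  commands:
    - {"dx":0,"dy":0,"dz":0,"ax":0,"ay":0,"az":-0.12,"jaw":5}
    - {"dx":0.0,"dy":0,"dz":0,"ax":0,"ay":0,"az":0,"jaw":5}
    - {"dx":0,"dy":0,"dz":0,"ax":0,"ay":0,"az":0,"jaw":5}

```text
time: 7.85
tool_pos: [0.5303, 0.1133, 0.2349]
tool_rot: [0.098, 0.7, -0.097, 0.7]
ft_force: [-0.1, -0.7, 0.1]
opening: 0.582
```

Run:
```python
from h import *
o=bot.get_obs();M=R.from_quat(o['tool_rot']).as_matrix();print(o['time'],o['tool_pos'],o['joints'].round(3),'jaw yaw',np.arctan2(M[1,2],M[0,2]),M[:,0].round(3),o['ft_force'])
y=np.array([.288,.957]);x=np.array([.957,-.288])
for n in['wrist','top','scene']:
    im,d=snapshot(n);save(n+'2',im);P=cloud(n,d,o).reshape(-1,3);P=P[d.ravel()>0.03]
    g=P[(P[:,2]>.12)&(P[:,2]<.138)&(abs(P[:,0]-.45)<.03)&(abs(P[:,1]-.148)<.04)]
    if len(g): print(n,'grip',len(g),g.mean(0).round(4))
    h=P[(P[:,2]>.148)&(P[:,2]<.172)&(abs(P[:,0]-.533)<.04)&(abs(P[:,1]-.107)<.06)]
    if len(h)>10:
        w,v=np.linalg.eigh(np.cov(h[:,:2].T));q=h[:,:2]@np.c_[x,y]
        lo,hi=np.percentile(q,[2,98],axis=0);mid=(lo+hi)/2
        print(n,'bar',len(h),h.mean(0).round(4),v[:,1],np.percentile(h[:,2],95),lo,hi,mid[0]*x+mid[1]*y)
cv2.imwrite('pics/s2c.png',cv2.resize(cv2.imread('pics/scene2.png')[165:265,245:345],None,fx=6,fy=6))
```

```text
7.85 [0.53025515 0.11334058 0.23489058] [ 0.171  0.217 -0.537  1.75   0.118  1.207 -0.675] jaw yaw -0.2765808525058016 [-0.  0. -1.] [-0.14683184 -0.73069145  0.08209632]
wrist grip 417 [0.4515 0.1495 0.1286]
wrist bar 1200 [0.5313 0.1075 0.1612] [0.28978777 0.95709093] 0.16341481369823369 [0.4716523  0.20941748] [0.48352217 0.2979616 ] [0.53011357 0.10523577]
top bar 18 [0.5198 0.069  0.1587] [-0.89203867 -0.45195908] 0.16338885277360682 [0.47085938 0.20983142] [0.48352645 0.22318995] [0.5190287  0.06976917]
scene grip 35 [0.4542 0.1527 0.127 ]
scene bar 113 [0.5346 0.1081 0.1585] [0.29406029 0.95578687] 0.1635412774117653 [0.47257762 0.21270045] [0.48582232 0.30107941] [0.53257867 0.10783407]
```

View pics/wrist2.png

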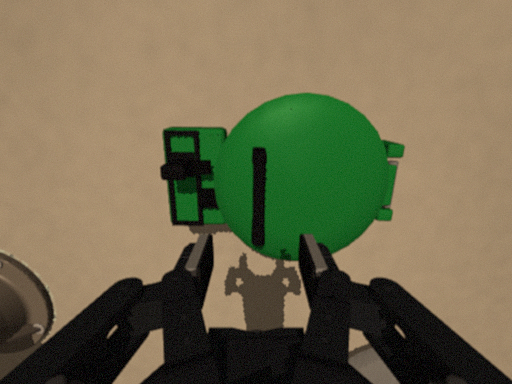

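View pics/s2c.png

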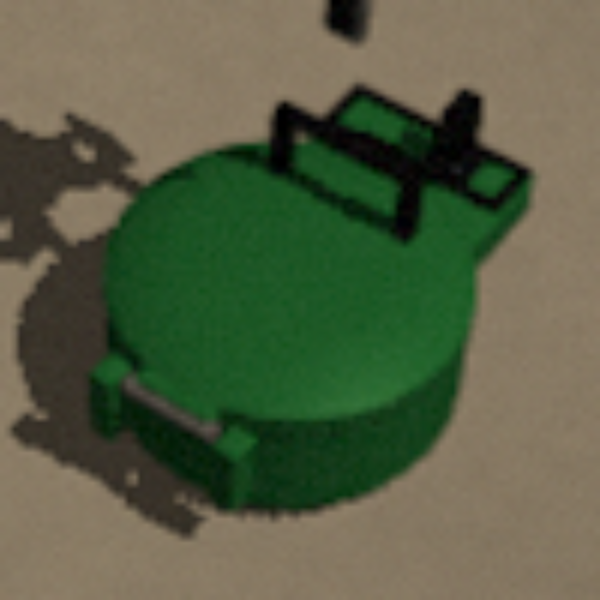

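Emit:
arm_command:
  commands:
    - {"dx":0.1,"dy":-0.7,"dz":0,"ax":0,"ay":0,"az":-0.015,"jaw":5}
    - {"dx":0,"dy":0,"dz":-3,"ax":0,"ay":0,"az":0,"jaw":5}
    - {"dx":0,"dy":0,"dz":-3,"ax":0,"ay":0,"az":0,"jaw":5}
    - {"dx":0,"dy":0,"dz":-2.5,"ax":0,"ay":0,"az":0,"jaw":5}
    - {"dx":0,"dy":0,"dz":-1.2,"ax":0,"ay":0,"az":0,"jaw":5}
    - {"dx":0,"dy":0,"dz":0,"ax":0,"ay":0,"az":0,"jaw":5}
    - {"dx":0,"dy":0,"dz":0,"ax":0,"ay":0,"az":0,"jaw":5}
  force: 30

```text
time: 8.7
tool_pos: [0.5323, 0.106, 0.1391]
tool_rot: [0.104, 0.699, -0.104, 0.7]
ft_force: [0.5, 0.3, 0.5]
opening: 0.582
```

Emit:
arm_command:
  commands:
    - {"dx":0,"dy":0,"dz":0,"ax":0,"ay":0,"az":0,"jaw":0.5}
    - {"dx":0,"dy":0,"dz":0,"ax":0,"ay":0,"az":0,"jaw":0.5}
    - {"dx":0,"dy":0,"dz":0,"ax":0,"ay":0,"az":0,"jaw":0.5}
    - {"dx":0,"dy":0,"dz":0,"ax":0,"ay":0,"az":0,"jaw":0.5}
    - {"dx":0,"dy":0,"dz":0,"ax":0,"ay":0,"az":0,"jaw":0.5}
    - {"dx":0,"dy":0,"dz":0,"ax":0,"ay":0,"az":0,"jaw":0.5}
  force: 30

```text
time: 9.3
tool_pos: [0.5313, 0.1064, 0.1398]
tool_rot: [0.104, 0.699, -0.104, 0.7]
ft_force: [-3.5, 0.8, 8.4]
opening: 0.064
```

Run:
```python
from h import *
o=bot.get_obs();M=R.from_quat(o['tool_rot']).as_matrix();p=o['tool_pos']
print(o['time'],p,o['joints'].round(3),'jaw yaw',np.arctan2(M[1,2],M[0,2]),M[:,0].round(3),o['ft_force'],o['opening']*85)
th=-.292; x=np.array([np.cos(th),np.sin(th),0]);y=np.array([-np.sin(th),np.cos(th),0])
b=p-np.array([0,0,-.019]); print('bar',b)
b[2]=.156;H=b+.158*x;H[2]=.088
# lift front: rotation about +y of casserole by +a takes -x up
prev=p.copy()
for k in range(1,11):
    a=np.deg2rad(4.5*k);Rr=R.from_rotvec(y*a)
    q=H+Rr.apply(p-H);print(k,((q-prev)*100).round(2),'rv',(y*np.deg2rad(4.5)).round(4));prev=q
print('total',(q-p)*100,H)
np.savez('ref.npz',p=p,H=H,y=y,rot=o['tool_rot'])
```

```text
9.3 [0.5312618  0.10640203 0.13977221] [ 0.156  0.306 -0.519  1.866  0.177  1.015 -0.731] jaw yaw -0.29466809772158237 [ 0. -0. -1.] [-3.51534205  0.77111672  8.44775667] 5.454788570896585
bar [0.5312618  0.10640203 0.15877221]
1 [ 0.44 -0.13  1.22] rv [0.0226 0.0752 0.    ]
2 [ 0.53 -0.16  1.18] rv [0.0226 0.0752 0.    ]
3 [ 0.61 -0.18  1.14] rv [0.0226 0.0752 0.    ]
4 [ 0.7  -0.21  1.08] rv [0.0226 0.0752 0.    ]
5 [ 0.78 -0.23  1.02] rv [0.0226 0.0752 0.    ]
6 [ 0.85 -0.26  0.96] rv [0.0226 0.0752 0.    ]
7 [ 0.92 -0.28  0.88] rv [0.0226 0.0752 0.    ]
8 [ 0.98 -0.3   0.81] rv [0.0226 0.0752 0.    ]
9 [ 1.04 -0.31  0.72] rv [0.0226 0.0752 0.    ]
10 [ 1.09 -0.33  0.64] rv [0.0226 0.0752 0.    ]
total [ 7.93770656 -2.3860126   9.65591424] [0.68257367 0.06091887 0.088     ]
```

Run:
```python
from h import *
im,d=snapshot('scene');cv2.imwrite('pics/s3c.png',cv2.resize(im[125:245,245:345,::-1],None,fx=5,fy=5,interpolation=cv2.INTER_CUBIC))
im,d=snapshot('wrist');save('w3',im)
```

```text
(no output)
```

View pics/s3c.png

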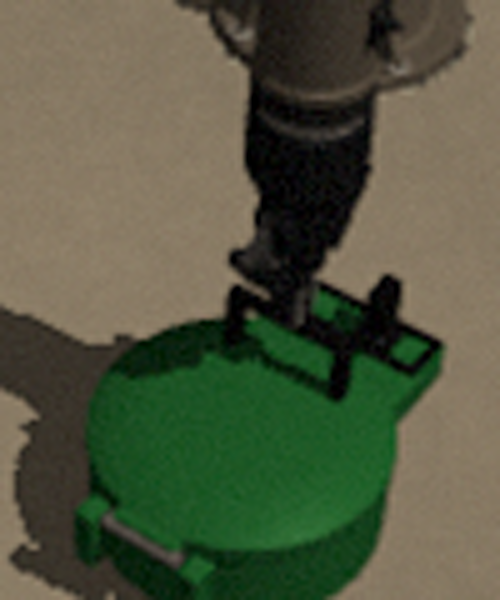

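View pics/w3.png

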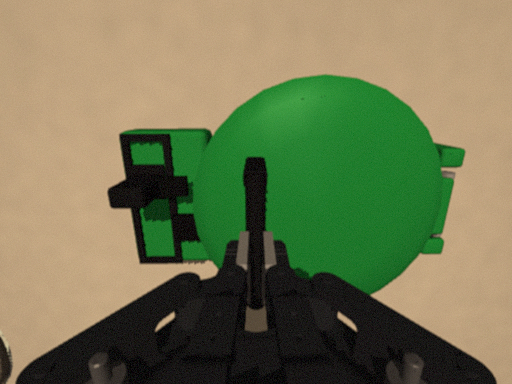

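Emit:
arm_command:
  commands:
    - {"dx":0,"dy":0,"dz":0,"ax":0,"ay":0,"az":0,"jaw":0}
    - {"dx":0,"dy":0,"dz":0,"ax":0,"ay":0,"az":0,"jaw":0}
    - {"dx":0,"dy":0,"dz":0,"ax":0,"ay":0,"az":0,"jaw":0}
  force: 40

```text
time: 9.7
tool_pos: [0.5319, 0.1065, 0.1406]
tool_rot: [0.104, 0.699, -0.104, 0.7]
ft_force: [-4.2, -1.0, 10.8]
opening: -0.003
```

Run:
```python
from h import *
o=bot.get_obs()
im,d=snapshot('wrist');save('w4',im)
P=cloud('wrist',d,o)
c=im[200:360,170:345];cv2.imwrite('pics/w4c.png',cv2.resize(np.clip(c[:,:,::-1].astype(int)*2,0,255).astype('uint8'),None,fx=4,fy=3.7,interpolation=cv2.INTER_CUBIC))
for r in range(160,340,8): print(r,d[r,257].round(3),P[r,257].round(3))
Mi=R.from_quat(o['tool_rot'])
for r in(240,250,260,280,300): print(r,[ (c,Mi.inv().apply(P[r,c]-o['tool_pos']).round(4).tolist()) for c in(240,247,257,267,275)])
```

```text
160 0.182 [0.546 0.148 0.125]
168 0.16 [0.545 0.148 0.149]
176 0.148 [0.545 0.146 0.161]
184 0.15 [0.543 0.141 0.161]
192 0.15 [0.542 0.137 0.162]
200 0.15 [0.541 0.133 0.163]
208 0.153 [0.539 0.128 0.162]
216 0.153 [0.538 0.124 0.164]
224 0.155 [0.537 0.119 0.163]
232 0.153 [0.536 0.116 0.167]
240 0.143 [0.536 0.116 0.177]
248 0.134 [0.536 0.116 0.186]
256 0.127 [0.536 0.116 0.193]
264 0.12 [0.536 0.117 0.2  ]
272 0.122 [0.534 0.112 0.2  ]
280 0.123 [0.533 0.108 0.2  ]
288 0.124 [0.532 0.104 0.2  ]
296 0.127 [0.531 0.099 0.2  ]
304 0.128 [0.529 0.095 0.199]
312 0.374 [ 0.477 -0.081  0.001]
320 0.378 [ 0.473 -0.094  0.   ]
328 0.382 [ 0.469 -0.107  0.001]
336 0.083 [0.535 0.116 0.239]
240 [(240, [0.0276, -0.0235, -0.0123]), (247, [-0.0365, 0.0104, -0.0044]), (257, [-0.0361, 0.0102, 0.001]), (267, [-0.0346, 0.0094, 0.0064]), (275, [0.0265, -0.023, 0.0156])]
250 [(240, [-0.0394, 0.006, -0.008]), (247, [-0.0468, 0.0103, -0.0041]), (257, [-0.0462, 0.0099, 0.0009]), (267, [-0.047, 0.0104, 0.0059]), (275, [-0.0383, 0.0054, 0.0105])]
260 [(240, [-0.0495, 0.0063, -0.0075]), (247, [-0.0561, 0.0104, -0.0038]), (257, [-0.0552, 0.0098, 0.0009]), (267, [-0.0557, 0.0101, 0.0055]), (275, [-0.0492, 0.0061, 0.0098])]
280 [(240, [-0.0719, 0.011, -0.0061]), (247, [-0.0719, 0.011, -0.0033]), (257, [-0.0594, 0.0019, 0.0009]), (267, [-0.0725, 0.0114, 0.0048]), (275, [-0.072, 0.011, 0.0081])]
300 [(240, [-0.0906, 0.0167, -0.005]), (247, [-0.0808, 0.0085, -0.003]), (257, [-0.059, -0.0096, 0.0009]), (267, [-0.0886, 0.015, 0.0041]), (275, [-0.0899, 0.0161, 0.0068])]
```

View pics/w4c.png

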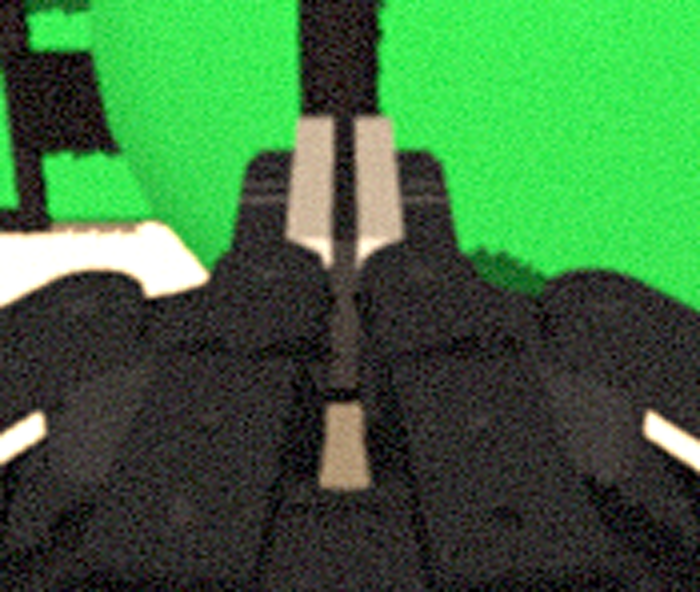

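Run:
```python
from h import *
c=calibration('wrist');T=np.array(c['tool_from_camera']);print(T.round(4),c['fx'],c['cx'],c['cy'])
for X in(0,-.01,-.019,-.025,-.03,-.036,-.05):
    for Y in (.011,-.011):
        q=np.linalg.inv(T)@[X,Y,.0,1];print(X,Y,(c['fx']*q[0]/q[2]+c['cx']).round(1),(c['fy']*q[1]/q[2]+c['cy']).round(1),q[2].round(3))
o=bot.get_obs();im,d=snapshot('wrist');P=cloud('wrist',d,o);Mi=R.from_quat(o['tool_rot'])
for col in (247,251,262,266):
  print(col)
  for r in range(226,266,3): print(r,Mi.inv().apply(P[r,col]-o['tool_pos']).round(4),im[r,col])
```

```text
[[-0.000e+00 -3.072e-01  9.516e-01 -1.645e-01]
 [-4.000e-04 -9.516e-01 -3.072e-01  7.800e-02]
 [ 1.000e+00 -4.000e-04 -1.000e-04  3.000e-04]
 [ 0.000e+00  0.000e+00  0.000e+00  1.000e+00]] 267.33382646964424 255.6527710362332 193.00172465880874
0 0.011 255.3 213.0 0.177
0 -0.011 255.3 242.7 0.184
-0.01 0.011 255.3 219.0 0.168
-0.01 -0.011 255.3 250.1 0.174
-0.019 0.011 255.3 225.1 0.159
-0.019 -0.011 255.3 257.5 0.166
-0.025 0.011 255.2 229.5 0.153
-0.025 -0.011 255.3 262.9 0.16
-0.03 0.011 255.2 233.4 0.149
-0.03 -0.011 255.3 267.7 0.155
-0.036 0.011 255.2 238.5 0.143
-0.036 -0.011 255.2 273.8 0.15
-0.05 0.011 255.2 252.0 0.13
-0.05 -0.011 255.2 290.2 0.136
247
226 [-0.0198  0.0108 -0.0049] [16 10 15]
229 [-0.0201  0.009  -0.0049] [7 0 0]
232 [-0.0259  0.0098 -0.0047] [87 76 63]
235 [-0.0307  0.0104 -0.0046] [106  94  81]
238 [-0.1645  0.078   0.0003] [99 88 75]
241 [-0.037   0.0101 -0.0044] [101  94  76]
244 [-0.041   0.0104 -0.0042] [108  95  80]
247 [-0.0433  0.01   -0.0042] [106  94  79]
250 [-0.0458  0.0097 -0.0041] [105  94  83]
253 [-0.048   0.0093 -0.004 ] [102  93  80]
256 
[... 1295 characters left out ...]
62 [-0.0578  0.0104  0.0031] [103  93  78]
265 [-0.0595  0.0099  0.0031] [139 124 107]
266
226 [ 0.0257 -0.0104  0.0083] [ 32 123  43]
229 [ 0.0269 -0.0135  0.0084] [ 28 117  41]
232 [-0.0256  0.0097  0.0062] [88 88 67]
235 [-0.0295  0.0098  0.006 ] [100  89  79]
238 [-0.0344  0.0105  0.0058] [105  94  80]
241 [-0.0366  0.0098  0.0058] [107  95  84]
244 [-0.0402  0.01    0.0056] [107  96  84]
247 [-0.0432  0.0099  0.0055] [102  92  75]
250 [-0.0465  0.0101  0.0054] [102  93  79]
253 [-0.0487  0.0097  0.0053] [104  90  79]
256 [-0.052   0.01    0.0052] [103  93  78]
259 [-0.0551  0.0103  0.0051] [100  88  76]
262 [-0.0564  0.0095  0.005 ] [105  95  80]
265 [-0.0594  0.0099  0.0049] [97 85 74]
```

Emit:
arm_command:
  commands:
    - {"dx":0,"dy":0,"dz":2,"ax":0,"ay":0,"az":0,"jaw":0}
    - {"dx":0,"dy":0,"dz":4,"ax":0,"ay":0,"az":0,"jaw":0}
    - {"dx":-3,"dy":0.4,"dz":0,"ax":0,"ay":0,"az":0,"jaw":0}
    - {"dx":-3,"dy":0.5,"dz":0,"ax":0,"ay":0,"az":0,"jaw":0}
    - {"dx":-2.8,"dy":0.5,"dz":0,"ax":0,"ay":0,"az":0,"jaw":0}
    - {"dx":0,"dy":0,"dz":0,"ax":0,"ay":0,"az":0,"jaw":0}
    - {"dx":0,"dy":0,"dz":0,"ax":0,"ay":0,"az":0,"jaw":0}

```text
time: 10.5
tool_pos: [0.4438, 0.1199, 0.1987]
tool_rot: [0.104, 0.699, -0.104, 0.7]
ft_force: [0.6, 0.3, 0.6]
opening: -0.002
```

Run:
```python
from h import *
o=bot.get_obs();print(o['tool_pos'],o['ft_force'],o['opening'])
im,d=snapshot('wrist');save('w5',im);P=cloud('wrist',d,o);Mi=R.from_quat(o['tool_rot'])
for col in (247,251,262,266):
  for r in range(205,240,4): print(col,r,Mi.inv().apply(P[r,col]-o['tool_pos']).round(4),im[r,col])
Q=P.reshape(-1,3)
g=Q[(Q[:,2]>.122)&(Q[:,2]<.136)&(abs(Q[:,0]-.45)<.03)&(abs(Q[:,1]-.15)<.03)];print(len(g),g.mean(0),g.min(0),g.max(0))
```

```text
[0.44381668 0.11986888 0.19874084] [0.55776483 0.33770972 0.63384645] -0.002182256697194836
247 205 [ 0.118  -0.0274 -0.0095] [ 19 106  28]
247 209 [ 0.1189 -0.0325 -0.0096] [ 31 109  42]
247 213 [ 0.1173 -0.0368 -0.0096] [ 31 112  45]
247 217 [ 0.1159 -0.0411 -0.0096] [ 24 103  37]
247 221 [ 0.1136 -0.045  -0.0096] [17 16 22]
247 225 [ 0.1137 -0.05   -0.0096] [55 47 36]
247 229 [ 0.1978 -0.0952 -0.0127] [77 63 51]
247 233 [-0.0277  0.0101 -0.0047] [92 82 72]
247 237 [-0.0334  0.0105 -0.0045] [93 83 69]
251 205 [ 0.1176 -0.0272 -0.005 ] [ 30 109  42]
251 209 [ 0.1179 -0.0321 -0.005 ] [ 26 111  44]
251 213 [ 0.1175 -0.0369 -0.0051] [ 28 107  41]
251 217 [ 0.1181 -0.042  -0.0051] [ 31 110  39]
251 221 [ 0.1137 -0.0451 -0.0051] [12 13  0]
251 225 [ 0.1124 -0.0494 -0.0051] [52 46 33]
251 229 [ 0.1982 -0.0954 -0.0067] [78 66 50]
251 233 [-0.0286  0.0106 -0.0024] [95 83 74]
251 237 [-0.0326  0.0101 -0.0023] [91 83 69]
262 205 [ 0.1188 -0.0277  0.0074] [ 20 107  37]
262 209 [ 0.1187 -0.0325  0.0074] [ 12 106  28]
262 213 [ 0.1181 -0.0371  0.0074] [ 19 106  34]
262 217 [ 0.1173 -0.0417  0.0075] [ 26 105  37]
262 221 [ 0.1138 -0.0451  0.0074] [23 11 18]
262 225 [ 0.113  -0.0497  0.0074] [60 53 39]
262 229 [ 0.1975 -0.0951  0.0096] [73 64 47]
262 233 [-0.028   0.0103  0.0038] [89 80 70]
262 237 [-0.0323  0.01    0.0037] [96 81 70]
266 205 [ 0.1133 -0.0256  0.0117] [21 64 25]
266 209 [ 0.1133 -0.0304  0.0117] [ 5 57  4]
266 213 [ 0.1143 -0.0356  0.0118] [18 63 17]
266 217 [ 0.1143 -0.0404  0.0119] [10 46 14]
266 221 [ 0.1138 -0.0451  0.0119] [22 11  5]
266 225 [ 0.1159 -0.051   0.0121] [56 45 34]
266 229 [ 0.1982 -0.0954  0.0156] [78 70 54]
266 233 [-0.0275  0.01    0.0061] [90 76 68]
266 237 [-0.0327  0.0102  0.0059] [89 78 67]
528 [0.44998299 0.14977613 0.12906549] [0.43602129 0.13883022 0.12209746] [0.46354347 0.15939744 0.13187709]
```

View pics/w5.png

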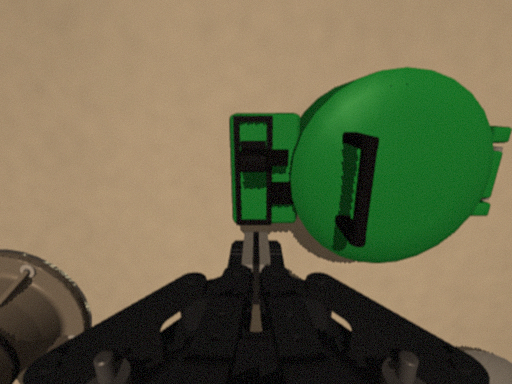

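Emit:
arm_command:
  commands:
    - {"dx":0,"dy":0,"dz":-4,"ax":0,"ay":0,"az":0,"jaw":0}
    - {"dx":0,"dy":0,"dz":-3,"ax":0,"ay":0,"az":0,"jaw":0}
    - {"dx":0,"dy":0,"dz":-2,"ax":0,"ay":0,"az":0,"jaw":0}
    - {"dx":0,"dy":0,"dz":-1,"ax":0,"ay":0,"az":0,"jaw":0}
    - {"dx":0,"dy":0,"dz":0,"ax":0,"ay":0,"az":0,"jaw":0}

```text
time: 11.05
tool_pos: [0.4433, 0.1196, 0.097]
tool_rot: [0.104, 0.7, -0.104, 0.699]
ft_force: [0.3, -0.3, 0.9]
opening: -0.0
```

Emit:
arm_command:
  commands:
    - {"dx":0,"dy":0,"dz":-1,"ax":0,"ay":0,"az":0,"jaw":0}
    - {"dx":0,"dy":0,"dz":-0.7,"ax":0,"ay":0,"az":0,"jaw":0}
    - {"dx":0,"dy":0,"dz":0,"ax":0,"ay":0,"az":0,"jaw":0}

```text
time: 11.35
tool_pos: [0.4432, 0.1197, 0.0807]
tool_rot: [0.104, 0.7, -0.104, 0.699]
ft_force: [-0.4, 0.4, 0.2]
opening: 0.002
```

Emit:
arm_command:
  commands:
    - {"dx":0.14,"dy":0.48,"dz":0,"ax":0,"ay":0,"az":0,"jaw":0}
    - {"dx":0.14,"dy":0.48,"dz":0,"ax":0,"ay":0,"az":0,"jaw":0}
    - {"dx":0,"dy":0,"dz":0,"ax":0,"ay":0,"az":0,"jaw":0}
    - {"dx":0,"dy":0,"dz":0,"ax":0,"ay":0,"az":0,"jaw":0}

```text
time: 11.75
tool_pos: [0.4465, 0.1298, 0.0814]
tool_rot: [0.104, 0.699, -0.104, 0.7]
ft_force: [-0.0, 0.1, 0.4]
opening: 0.004
```

Emit:
arm_command:
  commands:
    - {"dx":0.12,"dy":0.38,"dz":0,"ax":0,"ay":0,"az":0,"jaw":0}
    - {"dx":0,"dy":0,"dz":0,"ax":0,"ay":0,"az":0,"jaw":0}
    - {"dx":0,"dy":0,"dz":0,"ax":0,"ay":0,"az":0,"jaw":0}

```text
time: 12.05
tool_pos: [0.4468, 0.1311, 0.0811]
tool_rot: [0.103, 0.7, -0.106, 0.699]
ft_force: [-1.9, -4.7, 3.0]
opening: 0.004
```

Emit:
arm_command:
  commands:
    - {"dx":0.12,"dy":0.38,"dz":0,"ax":0,"ay":0,"az":0,"jaw":0}
    - {"dx":0,"dy":0,"dz":0,"ax":0,"ay":0,"az":0,"jaw":0}
    - {"dx":0,"dy":0,"dz":0,"ax":0,"ay":0,"az":0,"jaw":0}

```text
time: 12.35
tool_pos: [0.4467, 0.1312, 0.081]
tool_rot: [0.101, 0.701, -0.108, 0.698]
ft_force: [-4.7, -11.7, 8.8]
opening: -0.0
```

Emit:
arm_command:
  commands:
    - {"dx":0.12,"dy":0.38,"dz":0,"ax":0,"ay":0,"az":0,"jaw":0}
    - {"dx":0,"dy":0,"dz":0,"ax":0,"ay":0,"az":0,"jaw":0}
    - {"dx":0,"dy":0,"dz":0,"ax":0,"ay":0,"az":0,"jaw":0}

```text
time: 12.65
tool_pos: [0.4467, 0.1312, 0.0809]
tool_rot: [0.099, 0.702, -0.111, 0.697]
ft_force: [-6.8, -18.2, 16.4]
opening: 0.002
```

Emit:
arm_command:
  commands:
    - {"dx":-0.2,"dy":-0.7,"dz":0,"ax":0,"ay":0,"az":0,"jaw":0}
    - {"dx":-0.2,"dy":-0.7,"dz":0,"ax":0,"ay":0,"az":0,"jaw":0}
    - {"dx":0,"dy":0,"dz":4,"ax":0,"ay":0,"az":0,"jaw":0}
    - {"dx":0,"dy":0,"dz":4,"ax":0,"ay":0,"az":0,"jaw":0}
    - {"dx":0,"dy":0,"dz":4,"ax":0,"ay":0,"az":0,"jaw":5}
    - {"dx":2.8,"dy":-0.7,"dz":0,"ax":0,"ay":0,"az":0,"jaw":5}
    - {"dx":2.8,"dy":-0.7,"dz":0,"ax":0,"ay":0,"az":0,"jaw":5}
    - {"dx":2.8,"dy":-0.7,"dz":0,"ax":0,"ay":0,"az":0,"jaw":5}
    - {"dx":0,"dy":0,"dz":0,"ax":0,"ay":0,"az":0,"jaw":5}
    - {"dx":0,"dy":0,"dz":0,"ax":0,"ay":0,"az":0,"jaw":5}

```text
time: 13.65
tool_pos: [0.5298, 0.1064, 0.2008]
tool_rot: [0.104, 0.7, -0.104, 0.699]
ft_force: [0.2, -0.5, -0.2]
opening: 0.586
```

Run:
```python
from h import *
o=bot.get_obs();print(o['time'],o['tool_pos'],o['ft_force'],o['opening'])
im,d=snapshot('wrist');save('w6',im);P=cloud('wrist',d,o);Mi=R.from_quat(o['tool_rot'])
Q=P.reshape(-1,3)
y=np.array([.288,.957]);x=np.array([.957,-.288])
g=Q[(Q[:,2]>.122)&(Q[:,2]<.136)&(abs(Q[:,0]-.45)<.03)&(abs(Q[:,1]-.15)<.03)];print('grip',len(g),g.mean(0))
h=Q[(Q[:,2]>.15)&(Q[:,2]<.172)&(abs(Q[:,0]-.533)<.04)&(abs(Q[:,1]-.107)<.06)]
q=h[:,:2]@np.c_[x,y];lo,hi=np.percentile(q,[2,98],axis=0);mid=(lo+hi)/2
print('bar',len(h),h.mean(0),np.percentile(h[:,2],95),lo,hi,mid[0]*x+mid[1]*y)
```

```text
13.65 [0.5297883  0.10638178 0.20075619] [ 0.15816983 -0.46188402 -0.15840504] 0.5864336901614675
grip 515 [0.45158524 0.1494983  0.12887358]
bar 1615 [0.53169622 0.10803316 0.16115096] 0.16331556430289865 [0.47150826 0.20954401] [0.48370601 0.29769509] [0.53011246 0.10516306]
```

View pics/w6.png

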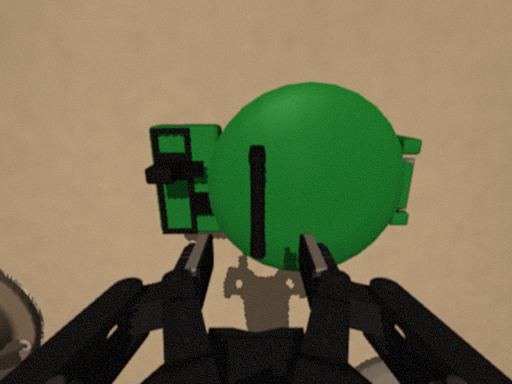

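Emit:
arm_command:
  commands:
    - {"dx":0.1,"dy":0,"dz":-3,"ax":0,"ay":0,"az":0,"jaw":5}
    - {"dx":0,"dy":0,"dz":-2.5,"ax":0,"ay":0,"az":0,"jaw":5}
    - {"dx":0,"dy":0,"dz":-2,"ax":0,"ay":0,"az":0,"jaw":5}
    - {"dx":0,"dy":0,"dz":-1.4,"ax":0,"ay":0,"az":0,"jaw":5}
    - {"dx":0,"dy":0,"dz":0,"ax":0,"ay":0,"az":0,"jaw":5}
  force: 30

```text
time: 14.2
tool_pos: [0.5287, 0.1059, 0.1105]
tool_rot: [0.103, 0.701, -0.104, 0.698]
ft_force: [-0.1, 0.1, 0.3]
opening: 0.584
```

Emit:
arm_command:
  commands:
    - {"dx":0,"dy":0,"dz":0,"ax":0,"ay":0,"az":0,"jaw":0}
    - {"dx":0,"dy":0,"dz":0,"ax":0,"ay":0,"az":0,"jaw":0}
    - {"dx":0,"dy":0,"dz":0,"ax":0,"ay":0,"az":0,"jaw":0}
    - {"dx":0,"dy":0,"dz":0,"ax":0,"ay":0,"az":0,"jaw":0}
    - {"dx":0,"dy":0,"dz":0,"ax":0,"ay":0,"az":0,"jaw":0}
    - {"dx":0,"dy":0,"dz":0,"ax":0,"ay":0,"az":0,"jaw":0}
  force: 30

```text
time: 14.8
tool_pos: [0.5311, 0.1064, 0.1134]
tool_rot: [0.104, 0.699, -0.104, 0.7]
ft_force: [-3.3, 0.2, 5.7]
opening: 0.127
```

Run:
```python
from h import *
o=bot.get_obs();M=R.from_quat(o['tool_rot']).as_matrix();p=o['tool_pos']
print(o['time'],p,o['joints'].round(3),'jaw yaw',np.arctan2(M[1,2],M[0,2]),M[:,0].round(3),o['ft_force'],o['opening']*85)
im,d=snapshot('wrist');save('w7',im)
th=-.293; x=np.array([np.cos(th),np.sin(th),0]);y=np.array([-np.sin(th),np.cos(th),0])
b=p.copy();b[2]=.1565;H=b+.158*x;H[2]=.0885
prev=p.copy()
for k in range(1,11):
    a=np.deg2rad(4.5*k);Rr=R.from_rotvec(y*a)
    q=H+Rr.apply(p-H);print(k,((q-prev)*100).round(2),'rv',(y*np.deg2rad(4.5)).round(4));prev=q
print('total',(q-p)*100,H)
np.savez('ref.npz',p=p,H=H,y=y,x=x,rot=o['tool_rot'])
```

```text
14.8 [0.53111224 0.10641727 0.11336477] [ 0.156  0.338 -0.523  1.892  0.204  0.962 -0.754] jaw yaw -0.2946840196846491 [ 0.001  0.    -1.   ] [-3.27139284  0.16451521  5.68798924] 10.777534206839496
1 [ 0.23 -0.07  1.23] rv [0.0227 0.0752 0.    ]
2 [ 0.33 -0.1   1.21] rv [0.0227 0.0752 0.    ]
3 [ 0.42 -0.13  1.18] rv [0.0227 0.0752 0.    ]
4 [ 0.5  -0.15  1.14] rv [0.0227 0.0752 0.    ]
5 [ 0.59 -0.18  1.1 ] rv [0.0227 0.0752 0.    ]
6 [ 0.67 -0.2   1.04] rv [0.0227 0.0752 0.    ]
7 [ 0.74 -0.22  0.99] rv [0.0227 0.0752 0.    ]
8 [ 0.82 -0.25  0.92] rv [0.0227 0.0752 0.    ]
9 [ 0.88 -0.27  0.85] rv [0.0227 0.0752 0.    ]
10 [ 0.94 -0.28  0.78] rv [0.0227 0.0752 0.    ]
total [ 6.1137606  -1.84441687 10.44401493] [0.68237855 0.06078282 0.0885    ]
```

View pics/w7.png

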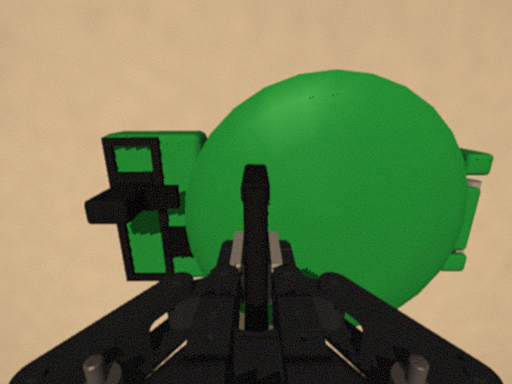

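Emit:
arm_command:
  commands:
    - {"dx":0.23,"dy":-0.07,"dz":1.23,"ax":0.0227,"ay":0.0752,"az":0,"jaw":0}
    - {"dx":0.33,"dy":-0.1,"dz":1.21,"ax":0.0227,"ay":0.0752,"az":0,"jaw":0}
    - {"dx":0,"dy":0,"dz":0,"ax":0,"ay":0,"az":0,"jaw":0}
    - {"dx":0,"dy":0,"dz":0,"ax":0,"ay":0,"az":0,"jaw":0}
  force: 40

```text
time: 15.25
tool_pos: [0.5356, 0.105, 0.1363]
tool_rot: [0.112, 0.753, -0.095, 0.641]
ft_force: [-2.6, 1.4, -1.5]
opening: 0.122
```

Emit:
arm_command:
  commands:
    - {"dx":0.42,"dy":-0.13,"dz":1.18,"ax":0.0227,"ay":0.0752,"az":0,"jaw":0}
    - {"dx":0.5,"dy":-0.15,"dz":1.14,"ax":0.0227,"ay":0.0752,"az":0,"jaw":0}
    - {"dx":0.59,"dy":-0.18,"dz":1.1,"ax":0.0227,"ay":0.0752,"az":0,"jaw":0}
    - {"dx":0,"dy":0,"dz":0,"ax":0,"ay":0,"az":0,"jaw":0}
    - {"dx":0,"dy":0,"dz":0,"ax":0,"ay":0,"az":0,"jaw":0}

```text
time: 15.75
tool_pos: [0.5502, 0.1007, 0.1707]
tool_rot: [0.122, 0.824, -0.081, 0.548]
ft_force: [-4.9, 2.8, 1.5]
opening: 0.123
```

```bash
cat > ang.py <<'E'
from h import *
z=np.load('ref.npz');o=bot.get_obs();p=o['tool_pos']
M=R.from_quat(o['tool_rot']);x=z['x'];H=z['H']
b=p-.0432*M.as_matrix()[:,0]  # bar in tool
v=b-H;a=np.degrees(np.arctan2(v[2],-v@x))-np.degrees(np.arctan2(.068,.158))
tilt=(M*R.from_quat(z['rot']).inv()).as_rotvec()
print('t',o['time'],'lid angle from bar',a,'radius',np.hypot(v[2],v@x),'tool turn deg',np.degrees(tilt).round(2),'F',o['ft_force'].round(1),'open mm',o['opening']*85,'p',p.round(4),'j',o['joints'].round(2))
E
python3 ang.py
```

```text
t 15.75 lid angle from bar 21.8651880091664 radius 0.17210386033279546 tool turn deg [ 6.56 21.81  0.06] F [-4.9  2.8  1.5] open mm 10.472906759763204 p [0.5502 0.1007 0.1707] j [ 0.21  0.56 -0.52  1.5   0.05  1.48 -0.6 ]
```

Excellent tracking (21.9° with the radius preserved). Continue to 45°.

Emit:
arm_command:
  commands:
    - {"dx":0.67,"dy":-0.2,"dz":1.04,"ax":0.0227,"ay":0.0752,"az":0,"jaw":0}
    - {"dx":0.74,"dy":-0.22,"dz":0.99,"ax":0.0227,"ay":0.0752,"az":0,"jaw":0}
    - {"dx":0.82,"dy":-0.25,"dz":0.92,"ax":0.0227,"ay":0.0752,"az":0,"jaw":0}
    - {"dx":0.88,"dy":-0.27,"dz":0.85,"ax":0.0227,"ay":0.0752,"az":0,"jaw":0}
    - {"dx":0,"dy":0,"dz":0,"ax":0,"ay":0,"az":0,"jaw":0}
    - {"dx":0,"dy":0,"dz":0,"ax":0,"ay":0,"az":0,"jaw":0}

```text
time: 16.35
tool_pos: [0.5816, 0.0914, 0.2096]
tool_rot: [0.133, 0.899, -0.061, 0.412]
ft_force: [-4.7, 1.6, 3.9]
opening: 0.121
```

Emit:
arm_command:
  commands:
    - {"dx":0.94,"dy":-0.28,"dz":0.78,"ax":0.0227,"ay":0.0752,"az":0,"jaw":0}
    - {"dx":0,"dy":0,"dz":0,"ax":0,"ay":0,"az":0,"jaw":0}
    - {"dx":0,"dy":0,"dz":0,"ax":0,"ay":0,"az":0,"jaw":0}
    - {"dx":0,"dy":0,"dz":0,"ax":0,"ay":0,"az":0,"jaw":0}

```text
time: 16.75
tool_pos: [0.5913, 0.0885, 0.2175]
tool_rot: [0.135, 0.914, -0.056, 0.378]
ft_force: [-3.6, 1.7, 5.2]
opening: 0.126
```

```bash
python3 ang.py
python3 - <<'E'
from h import *
z=np.load('ref.npz');o=bot.get_obs()
im,d=snapshot('scene');cv2.imwrite('pics/s8c.png',cv2.resize(im[125:245,245:345,::-1],None,fx=5,fy=5,interpolation=cv2.INTER_CUBIC))
for n in('scene','wrist','top'):
    im,d=snapshot(n);save(n+'8',im)
    P=cloud(n,d,o).reshape(-1,3);c=im.reshape(-1,3).astype(int);k=(d.ravel()>.03)&(c[:,1]>1.8*c[:,0])&(c[:,1]>30)
    v=P[k]-z['H'];q=np.c_[v@z['x'],v@z['y'],v[:,2]]
    # lid dome: points above shut-lid volume
    s=q[(q[:,2]>.035)&(q[:,2]<.25)&(q[:,0]<0)&(q[:,0]>-.22)&(abs(q[:,1])<.11)]
    print(n,len(s))
    if len(s)>50:
        # fit angle: rotate back & compare with dome (sphere cap): use symmetrical fit; simple: plane fit over points of lid
        u,S,vt=np.linalg.svd(s-s.mean(0),full_matrices=False);nn=vt[2]*np.sign(vt[2][2]);print('plane normal tilt',np.degrees(np.arctan2(-nn[0],nn[2])),'or',np.degrees(np.arctan2(nn[0],nn[2])),nn,s.mean(0),s.max(0))
        np.save('lid_%s.npy'%n,s)
E
```

```text
t 16.75 lid angle from bar 44.670696290848184 radius 0.17201523620765186 tool turn deg [13.06 43.22  0.11] F [-3.6  1.7  5.2] open mm 10.687645713712875 p [0.5913 0.0885 0.2175] j [ 0.18  0.85 -0.5   1.06 -0.05  1.99 -0.6 ]
scene 2222
plane normal tilt -44.35184975267989 or 44.35184975267989 [0.69822942 0.0488107  0.71420809] [-0.06271655  0.02819747  0.09112245] [-0.00129995  0.10299714  0.22549391]
wrist 43661
plane normal tilt -43.723131883573146 or 43.723131883573146 [0.69011729 0.05528161 0.72158303] [-0.06142741  0.03066672  0.09221446] [-0.00413409  0.09929356  0.23784291]
top 1216
plane normal tilt -40.32906678312078 or 40.32906678312078 [ 0.64717368 -0.00300923  0.76233666] [-0.095087    0.00370049  0.11938844] [-0.00491984  0.09543486  0.16172508]
```

View pics/s8c.png

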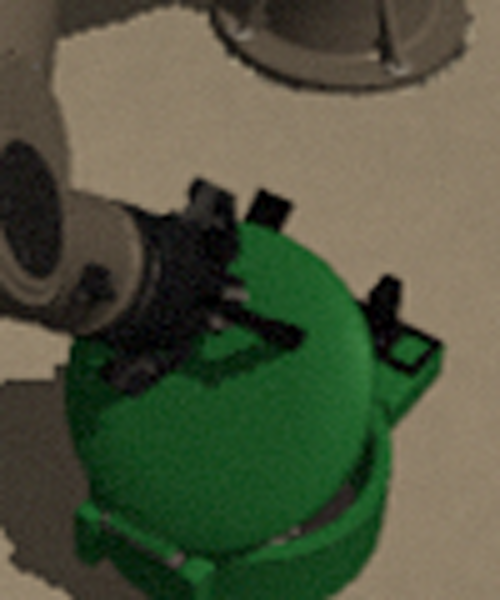

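View pics/wrist8.png

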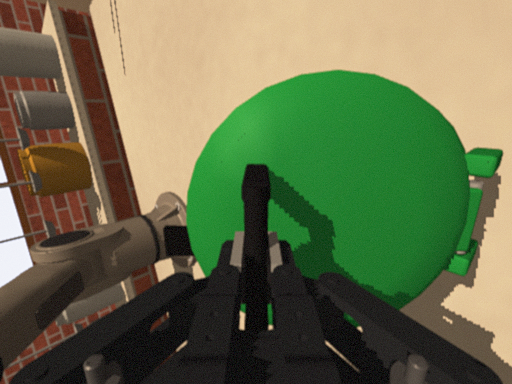

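Emit:
arm_command:
  commands:
    - {"dx":0.1,"dy":-0.03,"dz":-0.1,"ax":-0.01,"ay":-0.034,"az":0,"jaw":0}
    - {"dx":0.1,"dy":-0.03,"dz":-0.1,"ax":-0.01,"ay":-0.034,"az":0,"jaw":0}
    - {"dx":0,"dy":0,"dz":0,"ax":0,"ay":0,"az":0,"jaw":0}
    - {"dx":0,"dy":0,"dz":0,"ax":0,"ay":0,"az":0,"jaw":0}
    - {"dx":0,"dy":0,"dz":0,"ax":0,"ay":0,"az":0,"jaw":0}
    - {"dx":0,"dy":0,"dz":0,"ax":0,"ay":0,"az":0,"jaw":0}

```text
time: 17.55
tool_pos: [0.5933, 0.0879, 0.2155]
tool_rot: [0.133, 0.901, -0.06, 0.409]
ft_force: [-4.6, 3.8, 6.3]
opening: 0.123
```

```bash
python3 ang.py
python3 - <<'E'
from h import *
from scipy.optimize import least_squares
z=np.load('ref.npz');o=bot.get_obs();print(o['joints'].round(4),o['joint_vel'].round(3))
def lidpts(n):
    im,d=snapshot(n);save(n+'9',im)
    P=cloud(n,d,o).reshape(-1,3);c=im.reshape(-1,3).astype(int);k=(d.ravel()>.03)&(c[:,1]>1.8*c[:,0])&(c[:,1]>30)
    v=P[k]-z['H'];q=np.c_[v@z['x'],v@z['y'],v[:,2]]
    return q[(q[:,2]>.035)&(q[:,2]<.25)&(q[:,0]<0)&(q[:,0]>-.22)&(abs(q[:,1])<.11)]
# shut dome from first scene/top clouds: radial height profile about centre, in hinge frame
dd=np.load('scened.npy');im=cv2.imread('pics/scene1.png')[:,:,::-1];P=cloud('scene',dd).reshape(-1,3);c=im.reshape(-1,3).astype(int)
k=(dd.ravel()>.03)&(c[:,1]>1.8*c[:,0])&(c[:,1]>30);v=P[k]-z['H'];q=np.c_[v@z['x'],v@z['y'],v[:,2]]
r=np.hypot(q[:,0]+.108,q[:,1]);m=(r<.085)&(q[:,2]>0)&(q[:,2]<.045)
pf=np.polyfit(r[m]**2,q[m,2],2);print('shut top z above ledge',np.polyval(pf,0)+.0885, np.std(q[m,2]-np.polyval(pf,r[m]**2)))
for n in('scene','wrist'):
    s=lidpts(n)[::3]
    def f(a):
        t=R.from_rotvec([0,-a[0],0]).apply(s);rr=np.hypot(t[:,0]+.108,t[:,1]);return np.where(rr<.08,t[:,2]-np.polyval(pf,rr**2),0)
    S=least_squares(f,[.75],loss='soft_l1',f_scale=.003);print(n,'lid angle from dome fit',np.degrees(S.x))
    Q=z['H']
g=cloud('scene',snapshot('scene')[1]).reshape(-1,3);g=g[(g[:,2]>.122)&(g[:,2]<.136)&(abs(g[:,0]-.45)<.03)&(abs(g[:,1]-.15)<.03)];print('grip',len(g),g.mean(0))
E
```

```text
t 17.55 lid angle from bar 44.637268136351224 radius 0.1722031144397426 tool turn deg [11.95 39.38  0.09] F [-4.6  3.8  6.3] open mm 10.433319230807111 p [0.5933 0.0879 0.2155] j [ 0.18  0.81 -0.5   1.1  -0.02  1.92 -0.59]
[ 0.179   0.8085 -0.5001  1.1007 -0.0228  1.9217 -0.5914] [ 0.001  0.001 -0.001 -0.001 -0.     0.002 -0.001]
shut top z above ledge 0.11382406113094985 0.002284562756406293
scene lid angle from dome fit [44.27043367]
wrist lid angle from dome fit [44.94590684]
grip 30 [0.45244226 0.15267069 0.12722289]
```

```bash
python3 -c "
from bench import bot
print(bot.close_job(), bot.get_obs()['time'])"
```

```text
the job is handed in; nothing more can be done
the job is handed in; nothing more can be done
```

The job is handed in. The catch is at its open end stop, and the arm is holding the lid still by its bar at about 45°, with the clock at about 17.7 s.

- **Catch:** I pinched the grip and slid it 38–39 mm. A second push with the closed fingers set lower met a hard stop: about 20 N of push and no movement.
- **Fingers shorter than stated:** On my first try at the bar the jaws shut completely, on top of it. The wrist camera showed the fingertips ending about 25 mm short of the stated TCP. I went 27 mm lower and the jaws then closed on the bar at about 10.5 mm, against its 12 mm.
- **Lid:** I turned the tool with the lid as it rose. Joint 6 ended close to its 2.0 limit, so I tilted the tool back about 4° around the bar, which brought it to 1.92.
- **Last checks:** The lid angle read 44.6° from the bar's position. Fitting the dome gave 44.3° (scene camera) and 44.9° (wrist camera), so the methods differ by about 0.6°. A rougher plane fit just before that tilt-back gave 40.3° from the top view, but the arm partly hides the lid there. The grip on the catch was still where I left it.
- **Forces and bystanders:** The highest force I read was about 28 N. I made no final check of the thali, katori, belan and chimta; the arm only passed well above or away from them.

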